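# Trim the battery tester with the tuning tool

## Task

Take the yellow plastic tuning tool from its blue stand, set its blade in the slot of the brass trimmer screw on top of the tester and turn the screw until its red pointer stands at the green mark. Then put the tool back upright in its stand, all the way down, and let go. Turn the screw only with the tool, keep the gripper itself off the tester, and leave the battery, pliers and tin where they are.

Things in the scene. Friction and masses are not known exactly. Their poses are not given: they have to be found in the camera images.
- tuner: plastic tuning tool, 110 mm long, ~40 g, upright in the stand. Origin: middle of the blade's lower end; z up to the handle's top. White flat blade z 0-12 mm, 14 mm wide (x), 2.5 mm thick (y); white round shaft, 9.6 mm, to z 48; yellow round flange, 30 mm wide, z 48-53, rests on the stand's top; yellow square handle 14 x 14 mm, flat sides across x and y, z 53-110, black rings near its top
- stand: blue square block 56 x 56 mm on a black 70 x 70 mm foot, 60 mm high, fixed to the bench. Origin under its centre, z up
- stand_hole (a point): centre of the mouth of the round hole in the stand's top, 60 mm above the bench; the hole is 18 mm wide with a 3 mm chamfer and 56 mm deep; the tool hangs in it by its flange, its blade's end 48 mm below this point
- tester: black battery tester, 120 (x) x 100 (y) x 44 mm high, fixed to the bench; dark display on the far half of its top, yellow outlets at its front (-x). Origin under its centre, z up. A grey round collar (48 mm outside, 36 inside, its top 54 mm above the bench) surrounds the brass screw 22 mm towards -x from the centre; the green mark is on the collar, to +x of the screw's axis
- trimmer_slot (a point): centre of the floor of the brass screw's slot, on the screw's axis, 45.5 mm above the bench; turns with it: x runs along the slot towards the red pointer, z up. Round head 34 mm wide, its top 6 mm above this point. Slot 4.5 mm wide, 20 mm long, long edges chamfered 45 degrees to 9.5 mm wide at the top, straight part 3.5 mm deep. Blade fully in: its lower end is at this point
- trimmer (a joint): angle of the screw in rad, counterclockwise positive seen from above; 0 with the red pointer at the green mark. It starts at 0.7 to 1.3, so it must be turned clockwise; stops at -2.3 and 2.3. It stays where it is left, turns against about 0.03 N m of friction; the blade has about 0.15 rad of play in the slot either way
- battery: blue battery pack, 140 x 46 x 27 mm, loose near the front edge; a bystander
- pliers: small red pliers, 50 x 132 x 12 mm, loose at the front left; a bystander
- tin: round grease tin, 75 mm wide, 25 mm high, loose at the far left; a bystander
Things that resemble listed ones, but are neither listed nor needed, are in the scene too. There is more than one size of the tuner; the one meant has the size given above.

How it is judged:
By the outcome, as a careful person would: the job done as asked, in the order asked, and still so for the second after the job is handed in, with the robot touching nothing.
It also fails if it takes over 56 s, if anything falls off the work surface, if the arm or the gripper's body presses on something with over 40 N, if the wrist force passes 120 N, or if a joint passes its speed limit or range.

## Robot

A 6-joint arm with a two-finger parallel gripper is mounted at the origin on a cart in front of the work surface, level with it; the furniture and walls round the work are solid. World frame = base frame: x ahead of the robot, y to its left, z up, the work surface at z = 0. Lengths are in mm, angles in rad, forces in N, time in s.
With the tool pointing down it reaches from about 350 to 875 mm from the base axis. Payload 4.2 kg.
Tool frame: the origin (TCP) lies midway between the tips of the shut fingers; the grasp point (between the pads) lies 19 mm behind it; z points along the fingers, y is the line along which they close (so a half turn about z gives the same grasp; the last joint's range is limited). The gripper opens to 85 mm and grips with 20 to 120 N. Pads are 22 mm wide; open, the fingers measure 114 mm over their backs; the gripper's body (76 mm by 85 mm) begins 54 mm behind the grasp point. The pads swing forward as they close: fully open they stand 13 mm farther back than shut.
Start: joints at [-0.858, 0.385, 0.008, 0, -1.194, -0.259], TCP at [274.002, -561.714, 231.312] pointing down, gripper open.
Joint ranges: [-3.14, 3.14], [-1.21, 2.06], [-1.07, 1.41], [-3.16, 2.05], [-2.99, -0.16], [-3.1, 3.1]. Speed limits (rad/s): [2.79, 2.79, 3.14, 3.14, 3.14, 3.14].

## Interface

Orientations are given as a unit quaternion [x, y, z, w].
In Python, from bench import arm gives the robot as it stands. The module is installed in compiled form; this text tells all that it offers.
- The arm moves only by the shell command python3 -m handwheel 'ROWS' [OPENING]. ROWS is JSON, a list of rows, each an object of numbers: "x", "y", "z": the shift along the world's x, y, z each as a share of 20 cm, from -1 to 1; "ax", "ay", "az": the turn, a rotation vector about the world's x, y, z each as a share of 90 degrees, from -1 to 1. In form: [{"x": .., "y": .., "z": .., "ax": .., "ay": .., "az": ..}, ...]. A call has exactly 8 rows; each row shifts and turns the commanded pose from where the row before left it; what a row does not reach is not made up. A row lasts 1/10 s, in which the tool goes at most 50 mm and 8.59 degrees, less where a joint would pass 70% of its speed; a pose out of reach is approached as far as the arm can. A call with a number of a shift or a turn outside -1 to 1 is refused whole. A call with a gripper value outside its range is refused whole. OPENING is the opening, from -1 (shut) to 1 (fully open), set as the call begins (- or left out, the last holds). The fingers move at their own pace and stop on an object; the grip force is fixed at half the most. Time passes only in rows, so rows that do not move let the fingers close, or fill a call up. It gives the time, the measured TCP pose, the force, the opening and the grip force at its end, in the units of the state.
- arm.read_state(): the state, without advancing time (a new reading comes with each control period).
- arm.get_image(name): name is "scene" or "top" or "wrist"; returns the picture (480x640x3 uint8, red, green, blue); there is no depth.
- arm.camera_params(name): a dict with "K" (3x3 intrinsics, pixels), "position" and "orientation" of the camera in the world. Camera axes: x right, y down, z forward; pixel columns grow to the right and rows downward; lengths in mm; the calibration is good to about 2 mm. A picture is of the moment at which its call begins: read the wrist's pose just before it. camera_params takes no time and is no camera call; for the wrist camera it gives the pose at the moment of the call.
- arm.job_done(): hands the job in; it is judged then, once.
The state is a dict: "clock": time; "joints": joint angles; "joint_vel": joint speeds; "joint_efforts": joint torques, N m; "position": TCP position; "ee_rot": TCP orientation; "contact_force": force on the tool from outside, world axes, zero at the start; "wrist_torque": the same for the moment, N m; "gripper_width": finger opening in mm; "grasp_force": force on a finger pad.
Only numpy, scipy, OpenCV 4.12 (cv2) and the standard library are available. Lean on these libraries where they do the work, as an engineer would, in place of code of your own. Each camera call takes 0.05 s, during which the arm holds its last target. There are 200 camera calls.

## Working session

There is one attempt and no reset: what is moved stays moved. The work goes in short steps, Python scripts to look and compute and a shell command to move; the robot and the scene stay as the last step left them, time stands still between calls to the robot, and variables do not carry over. Pictures are saved under pics/ and viewed, at most 10 in all, crops included, and the job is handed in when it is done.

```bash
mkdir -p pics; cat > h.py <<'E'
import numpy as np, cv2
from scipy.spatial.transform import Rotation as R
from bench import arm
def grab(n,f):
    p=arm.camera_params(n); im=arm.get_image(n)
    bgr=cv2.cvtColor(np.asarray(im),cv2.COLOR_RGB2BGR); cv2.imwrite(f,bgr); 
    np.savez(f+'.npz',K=p['K'],p=p['position'],q=p['orientation']); return bgr
def load(f):
    d=np.load(f+'.npz'); return cv2.imread(f),(d['K'],d['p'],d['q'])
def ray(c,u,v,z):
    K,p,q=c; d=R.from_quat(q).apply(np.linalg.inv(K)@[u,v,1]); return p+d*(z-p[2])/d[2]
def proj(c,P):
    K,p,q=c; X=K@R.from_quat(q).inv().apply(np.asarray(P)-p); return X[:2]/X[2]
E
python3 - <<'E'
from h import *
a=grab('scene','pics/s0.png');b=grab('top','pics/t0.png')
cv2.imwrite('pics/both.png',np.hstack([cv2.resize(a,(400,300)),cv2.resize(b,(400,300))]))
for n in('scene','top','wrist'): print(n,arm.camera_params(n))
print(arm.read_state())
E
```

```text
scene {'K': array([[478.60592769,   0.        , 318.86177175],
       [  0.        , 478.60592769, 239.17501361],
       [  0.        ,   0.        ,   1.        ]]), 'position': array([ 918.08568459, -635.79806688,  597.00783772]), 'orientation': array([ 0.84704797,  0.23966754, -0.13064834, -0.45607041])}
top {'K': array([[590.15473111,   0.        , 322.24675322],
       [  0.        , 590.15473111, 250.17828461],
       [  0.        ,   0.        ,   1.        ]]), 'position': array([ 422.47336263,   41.63718754, 1068.4828848 ]), 'orientation': array([-0.70399487,  0.70948972, -0.0167646 ,  0.0271018 ])}
wrist {'K': array([[333.53544606,   0.        , 318.04417406],
       [  0.        , 333.53544606, 236.18112319],
       [  0.        ,   0.        ,   1.        ]]), 'position': array([ 213.71767166, -590.54037143,  373.48298955]), 'orientation': array([0.52542257, 0.84050671, 0.11250151, 0.06944782])}
{'clock': 0.1, 'joints': array([-8.58428839e-01,  3.85481451e-01,  6.75131753e-03, -4.06316674e-04,
       -1.19400843e+00, -2.58622264e-01]), 'joint_vel': array([ 0.00054611, -0.00273327,  0.00593792,  0.0024257 ,  0.00058471,
        0.00104476]), 'joint_efforts': array([-1.10353889e-03, -3.93320060e+01,  1.88929528e+01,  4.19788018e+00,
       -2.57355903e-03,  4.10219570e-06]), 'position': array([ 273.7487209 , -561.27557947,  230.32977933]), 'ee_rot': array([-2.24858258e-01,  9.74390982e-01,  9.47017901e-04, -2.86154716e-04]), 'contact_force': array([ 0.22695274,  0.0083681 , -0.52018541]), 'wrist_torque': array([-0.02830312, -0.01068798,  0.05355435]), 'grasp_force': 0.0, 'gripper_width': 85.85055912623179}
```

View pics/t0.png

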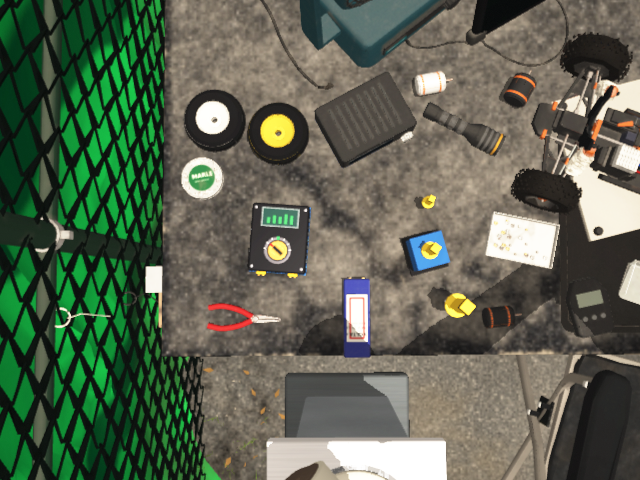

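View pics/s0.png

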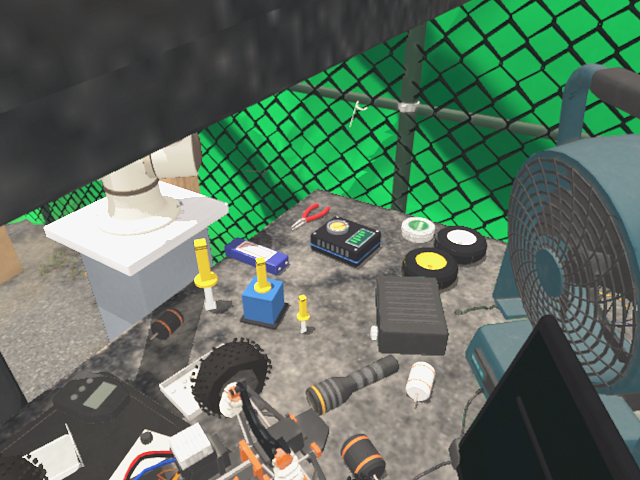

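The top view shows three yellow tuners: a large free-standing one at (458,305), one in the blue stand at (430,250), and a small one at (428,201). The one in the stand fits the description. The tester's brass screw is at about (278,250). I'll measure both and confirm in a crop.

```bash
python3 - <<'E'
from h import *
im,c=load('pics/t0.png')
cv2.imwrite('pics/c1.png',np.hstack([cv2.resize(im[200:300,228:328],(400,400),interpolation=2),cv2.resize(im[200:300,380:480],(400,400),interpolation=2)]))
hsv=cv2.cvtColor(im,cv2.COLOR_BGR2HSV)
m=cv2.inRange(hsv,(100,120,60),(118,255,255)); m[:,:395]=0; m[:, 460:]=0; m[:220]=0;m[280:]=0
k=cv2.findContours(m,0,2)[0]; k=max(k,key=cv2.contourArea); print(cv2.minAreaRect(k), cv2.boxPoints(cv2.minAreaRect(k)))
for b in cv2.boxPoints(cv2.minAreaRect(k)): print(ray(c,*b,60))
print('tool top',ray(c,432,246,122),'screw',ray(c,278,250,52))
E
```

```text
((427.1615295410156, 250.59228515625), (34.205257415771484, 37.36266326904297), 74.74488067626953) [[404.63846 239.00768]
 [440.6846  229.1769 ]
 [449.6846  262.17688]
 [413.63846 272.0077 ]]
[503.17413468 -84.94578912  60.        ]
[ 519.52067207 -146.76607482   60.        ]
[ 462.90629582 -160.95016876   60.        ]
[446.62692293 -99.35568023  60.        ]
tool top [ 486.59521039 -120.76580758  122.        ] screw [486.62435663 132.73032151  52.        ]
```

View pics/c1.png

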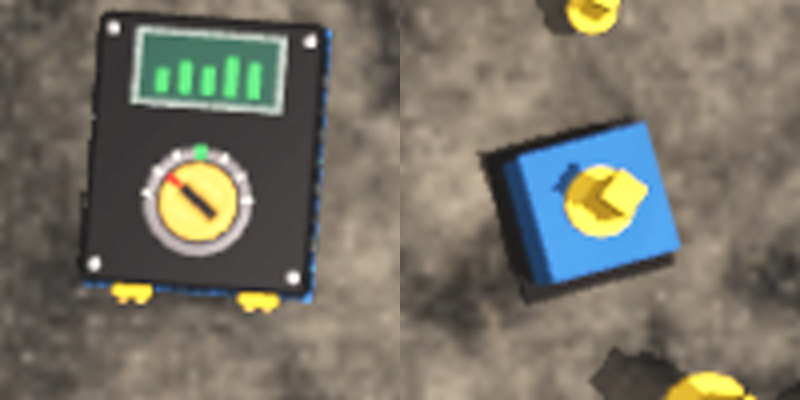

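The crop confirms it. The stand tuner, at crop (605,195), has a square handle turned relative to the stand. On the left, the screw sits at (198,202), the green mark at (201,152) and the pointer at (170,180), roughly 0.9 rad ccw. Next I'll go above the tool.

```bash
python3 -m handwheel '[{"x":0.1,"y":0.22},{"x":0.1,"y":0.22},{"x":0.1,"y":0.22},{"x":0.1,"y":0.22},{"x":0.1,"y":0.22},{"x":0.1,"y":0.22},{"x":0.1,"y":0.22},{"x":0.1,"y":0.22}]' 1 
python3 -m handwheel '[{"x":0.1,"y":0.2},{"x":0.1,"y":0.2},{"x":0.05},{},{},{},{},{}]'
python3 - <<'E'
from h import *
b=grab('wrist','pics/w1.png'); s=arm.read_state(); print(s['position'],R.from_quat(s['ee_rot']).as_matrix().round(3),s['clock'])
c=load('pics/w1.png')[1]; print(c, proj(c,[486,-121,122]),proj(c,[480,-121,65]))
E
```

```text
[ 273.796684   -561.35576895  230.4829972 ] [[-0.899 -0.438 -0.001]
 [-0.438  0.899  0.001]
 [ 0.     0.002 -1.   ]] 0.15
(array([[333.53544606,   0.        , 318.04417406],
       [  0.        , 333.53544606, 236.18112319],
       [  0.        ,   0.        ,   1.        ]]), array([ 213.71767166, -590.54037143,  373.48298955]), array([0.52542257, 0.84050671, 0.11250151, 0.06944782])) [597.25092126 576.66856502] [563.21992999 516.47426177]invalid input at $[0]: expected keys x, y, z, ax, ay, az
invalid input at $[0]: expected keys x, y, z, ax, ay, az
```

View pics/w1.png

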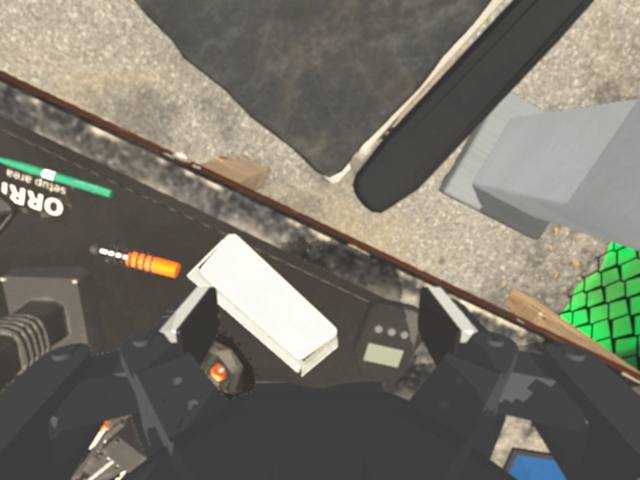

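The rows need all six keys, so nothing moved. The picture shows only the cart side and the robot's fingers at (180,320) and (450,320). I'll repeat the move with full rows.

```bash
python3 -m handwheel '[{"x":0.1,"y":0.22,"z":0,"ax":0,"ay":0,"az":0},{"x":0.1,"y":0.22,"z":0,"ax":0,"ay":0,"az":0},{"x":0.1,"y":0.22,"z":0,"ax":0,"ay":0,"az":0},{"x":0.1,"y":0.22,"z":0,"ax":0,"ay":0,"az":0},{"x":0.1,"y":0.22,"z":0,"ax":0,"ay":0,"az":0},{"x":0.1,"y":0.22,"z":0,"ax":0,"ay":0,"az":0},{"x":0.1,"y":0.22,"z":0,"ax":0,"ay":0,"az":0},{"x":0.1,"y":0.22,"z":0,"ax":0,"ay":0,"az":0}]' 1 
python3 -m handwheel '[{"x":0.1,"y":0.2,"z":0,"ax":0,"ay":0,"az":0},{"x":0.1,"y":0.2,"z":0,"ax":0,"ay":0,"az":0},{"x":0,"y":0,"z":0,"ax":0,"ay":0,"az":0},{"x":0,"y":0,"z":0,"ax":0,"ay":0,"az":0},{"x":0,"y":0,"z":0,"ax":0,"ay":0,"az":0},{"x":0,"y":0,"z":0,"ax":0,"ay":0,"az":0},{"x":0,"y":0,"z":0,"ax":0,"ay":0,"az":0},{"x":0,"y":0,"z":0,"ax":0,"ay":0,"az":0}]'
python3 - <<'E'
from h import *
b=grab('wrist','pics/w2.png'); s=arm.read_state(); print(s['position'],R.from_quat(s['ee_rot']).as_matrix().round(3),s['clock'])
c=load('pics/w2.png')[1]; print(c[1], proj(c,[486,-121,122]),proj(c,[480,-121,65]))
E
```

```text
clock: 0.95
position: [434.2, -207.8, 231.3]
ee_rot: [-0.225, 0.974, 0.0, 0.0]
contact_force: [1.1, 0.3, -0.0]
gripper_width: 85.0
grasp_force: 0.0
clock: 1.75
position: [473.7, -130.5, 231.3]
ee_rot: [-0.224, 0.975, 0.0, 0.0]
contact_force: [0.1, 0.4, 0.1]
gripper_width: 85.6
grasp_force: 0.0
[ 473.73200208 -130.32866438  231.33866842] [[-0.899 -0.437  0.   ]
 [-0.437  0.899  0.   ]
 [-0.     0.    -1.   ]] 1.8
[ 413.44159009 -159.42332294  374.4936657 ] [321.78953871 252.49413631] [323.93247025 228.6623414 ]
```

View pics/w2.png

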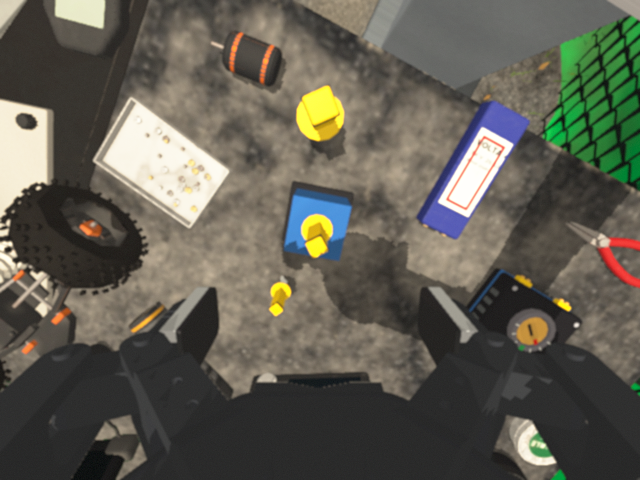

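The wrist view shows the stand tuner with its flange at (317,228) and handle top at (317,247). The tester screw is at (530,330). I'll measure the handle's top face and the flange numerically.

```bash
python3 - <<'E'
from h import *
im,c=load('pics/w2.png'); hsv=cv2.cvtColor(im,cv2.COLOR_BGR2HSV)
m=cv2.inRange(hsv,(18,100,60),(38,255,255)); r=m[205:270,290:345]; ys,xs=np.nonzero(r); print('yellow',xs.min()+290,xs.max()+290,ys.min()+205,ys.max()+205)
print(im[205:265:2,298:338:2,2])
def f(name,M,off):
    k=max(cv2.findContours(M,0,1)[0],key=cv2.contourArea); q=cv2.minAreaRect(k); return q
v=im[:,:,2].copy(); M=((m>0)&(v>225)).astype(np.uint8)*255; M[:225]=0;M[270:]=0;M[:,:295]=0;M[:,345:]=0
q=f('',M,0); print(q); P=[ray(c,*b,122) for b in cv2.boxPoints(q)]
for i in range(4):
    e=P[(i+1)%4]-P[i]; print(P[i].round(1),np.linalg.norm(e).round(1),np.degrees(np.arctan2(e[1],e[0])).round(1))
print('ctr',ray(c,*q[0],122))
# flange: rim bottom-left extents at z=65
fx=[x for x in (xs.min(),xs.max())]
print('flange ctr', ray(c,290+(xs.min()+xs.max())/2, 205+ys.min()+ (xs.max()-xs.min())/2,65))
E
```

```text
yellow 302 331 214 258
[[ 81  81  82  79  78  78  76  76  77  75  76  74  75  74  75  77  77  77
   78  79]
 [ 80  80  81  79  77  78  76  73  75  76  75  77  76  75  75  75  77  78
   79  81]
 [ 77  78  80  78  77  75  76  76  76  74  75  76  74  75  77  79  79  79
   77  80]
 [ 80  79  77  77  75  75  76  75  74  72  72  72  74  76  78  79  79  78
   80  80]
 [ 79  77  76  76  76  71  75  87 119 149 126 101  84  74  77  79  80  78
   79  77]
 [ 76  76  75  74  72 124 218 255 255 255 255 255 245 168  88  76  79  79
   79  79]
 [ 77  74  74  73 152 255 255 255 255 255 255 255 255 255 224  99  73  78
   76  77]
 [ 75  76  71 162 255 255 255 255 255 255 255 255 255 255 255 251 113  74
   77  79]
 [ 74  71 110 255 255 255 255 255 255 255 255 255 255 255 255 255 232  77
   78  76]
 [ 76  72 205 255 255 255 255 255 255 249 227 230 255 255 255 255 255 124
   74  78]
 [ 75 101 255 255 255 255 255 250 228 220 219 204 255 255 255 255 255 211
   76  77]
 [ 73 132 255 255 255 253 223 220 220 221 220 203 225 255 255 255 255 241
   76  75]
 [ 71 134 255 255 255 242 219 220 222 222 221 205 189 253
[... 1115 characters left out ...]
47  46
   47  48]
 [ 76  78  80  83  82  76  81 150 207 200 116  68  64  56  52  48  45  45
   47  48]
 [ 74  79  82  82  82  82  80  84  88  92  97 101  97  90  81  73  67  64
   59  56]
 [ 77  80  84  87  88  88  90  92  95 100 104 105 101  98  95  92  92  92
   94  92]
 [ 81  81 100 123 129 116  97  96  98  99 102 104 102  98  97  92  94  94
   97  98]]
((316.10003662109375, 246.7000274658203), (17.441329956054688, 17.441329956054688), 63.43495178222656)
[ 484.8 -136.9  122. ] 13.8 143.3
[ 473.7 -128.6  122. ] 14.2 51.8
[ 482.5 -117.4  122. ] 14.0 -36.3
[ 493.8 -125.7  122. ] 14.3 -129.0
ctr [ 483.64318548 -127.16574327  122.        ]
flange ctr [ 482.96096407 -127.45847022   65.        ]
```

The tool's axis is at about (483.5, -127), with handle faces at 142.4° and 52.4°. The closing line is now at 116°, so I turn +26.4°, descend to TCP z 81 and grip.

```bash
python3 -m handwheel '[{"x":0.0125,"y":0.004,"z":0,"ax":0,"ay":0,"az":0.0733},{"x":0.0125,"y":0.004,"z":0,"ax":0,"ay":0,"az":0.0733},{"x":0.0125,"y":0.004,"z":0,"ax":0,"ay":0,"az":0.0733},{"x":0.0125,"y":0.004,"z":0,"ax":0,"ay":0,"az":0.0733},{"x":0,"y":0,"z":-0.12,"ax":0,"ay":0,"az":0},{"x":0,"y":0,"z":-0.12,"ax":0,"ay":0,"az":0},{"x":0,"y":0,"z":-0.12,"ax":0,"ay":0,"az":0},{"x":0,"y":0,"z":-0.12,"ax":0,"ay":0,"az":0}]' 1
python3 -m handwheel '[{"x":0,"y":0,"z":-0.1,"ax":0,"ay":0,"az":0},{"x":0,"y":0,"z":-0.1,"ax":0,"ay":0,"az":0},{"x":0,"y":0,"z":-0.07,"ax":0,"ay":0,"az":0},{"x":0,"y":0,"z":0,"ax":0,"ay":0,"az":0},{"x":0,"y":0,"z":0,"ax":0,"ay":0,"az":0},{"x":0,"y":0,"z":0,"ax":0,"ay":0,"az":0},{"x":0,"y":0,"z":0,"ax":0,"ay":0,"az":0},{"x":0,"y":0,"z":0,"ax":0,"ay":0,"az":0}]'
python3 - <<'E'
from h import *
s=arm.read_state(); print(s['position'],R.from_quat(s['ee_rot']).as_matrix()[:,1],s['clock'],s['contact_force'])
E
```

```text
clock: 2.6
position: [484.0, -126.8, 134.6]
ee_rot: [-0.441, 0.897, -0.0, 0.0]
contact_force: [0.1, 0.2, -0.2]
gripper_width: 85.6
grasp_force: 0.0
clock: 3.4
position: [484.4, -126.5, 82.0]
ee_rot: [-0.441, 0.897, -0.0, 0.001]
contact_force: [0.1, 1.3, -0.1]
gripper_width: 85.6
grasp_force: 0.0
[ 484.41518881 -126.50128446   82.04393356] [-0.79221369  0.61024261 -0.00119741] 3.4 [ 0.08992034  1.30534688 -0.10189012]
```

```bash
python3 -m handwheel '[{"x":0,"y":0,"z":0,"ax":0,"ay":0,"az":0},{"x":0,"y":0,"z":0,"ax":0,"ay":0,"az":0},{"x":0,"y":0,"z":0,"ax":0,"ay":0,"az":0},{"x":0,"y":0,"z":0,"ax":0,"ay":0,"az":0},{"x":0,"y":0,"z":0,"ax":0,"ay":0,"az":0},{"x":0,"y":0,"z":0,"ax":0,"ay":0,"az":0},{"x":0,"y":0,"z":0,"ax":0,"ay":0,"az":0},{"x":0,"y":0,"z":0,"ax":0,"ay":0,"az":0}]' -1
python3 -m handwheel '[{"x":0,"y":0,"z":0.05,"ax":0,"ay":0,"az":0},{"x":0,"y":0,"z":0.1,"ax":0,"ay":0,"az":0},{"x":0,"y":0,"z":0.1,"ax":0,"ay":0,"az":0},{"x":0,"y":0,"z":0.12,"ax":0,"ay":0,"az":0},{"x":0,"y":0,"z":0.12,"ax":0,"ay":0,"az":0},{"x":0,"y":0,"z":0,"ax":0,"ay":0,"az":0},{"x":0,"y":0,"z":0,"ax":0,"ay":0,"az":0},{"x":0,"y":0,"z":0,"ax":0,"ay":0,"az":0}]'
python3 - <<'E'
from h import *
s=arm.read_state(); print(s['position'],R.from_quat(s['ee_rot']).as_matrix()[:,1],s['clock'],s['contact_force'])
w=grab('wrist','pics/w3.png'); a=grab('scene','pics/s3.png'); t=grab('top','pics/t3.png')
ca=load('pics/s3.png')[1]; ct=load('pics/t3.png')[1]
p=s['position']; u,v=proj(ca,p+[0,0,-40]).astype(int); print(u,v)
A=cv2.resize(a[v-50:v+50,u-50:u+50],(400,400),interpolation=2)
cv2.imwrite('pics/c3.png',np.hstack([A,cv2.resize(t[215:285,243:313],(400,400),interpolation=2)]))
E
```

```text
clock: 4.2
position: [484.1, -126.5, 81.3]
ee_rot: [-0.441, 0.897, -0.0, 0.0]
contact_force: [0.5, -0.3, -0.1]
gripper_width: 13.4
grasp_force: 58.9
clock: 5.0
position: [483.2, -126.5, 178.6]
ee_rot: [-0.441, 0.897, 0.001, -0.001]
contact_force: [-0.1, 0.5, -0.3]
gripper_width: 12.9
grasp_force: 58.9
[ 483.19708336 -126.46032322  178.61943381] [-0.79198902  0.6105333   0.00157554] 5.0 [-0.08847893  0.52988652 -0.32792772]
258 250
```

View pics/c3.png

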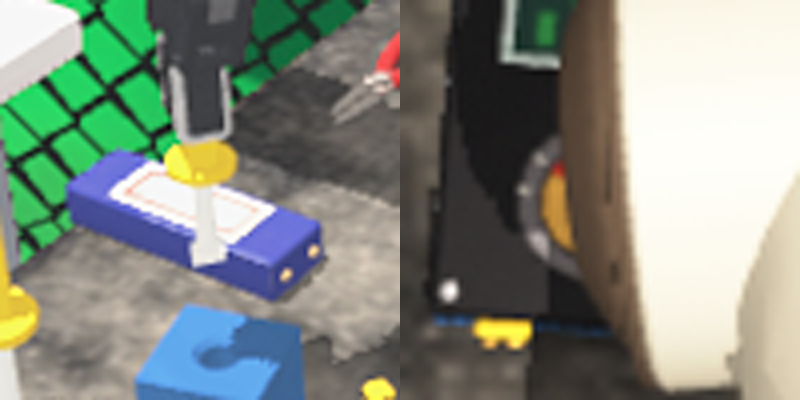

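The tool is held. In the scene crop the blade at (208,255) shows its full 14 mm width to the camera, so it runs at about 52°, across the closing line. Next I'll get the screw centre, slot angle and green mark from the unobstructed first top view.

```bash
cat > screw.py <<'E'
from h import *
def screw(im,c,box):
    x0,x1,y0,y1=box; hsv=cv2.cvtColor(im,cv2.COLOR_BGR2HSV); S=np.zeros(im.shape[:2],np.uint8); S[y0:y1,x0:x1]=255
    br=cv2.inRange(hsv,(14,90,90),(32,255,255))&S
    k=max(cv2.findContours(br,0,1)[0],key=cv2.contourArea); h=cv2.convexHull(k)
    H=np.zeros_like(S); cv2.fillPoly(H,[h],255)
    W=lambda M,z: np.array([ray(c,u,v,z)[:2] for v,u in zip(*np.nonzero(M))])
    e=cv2.fitEllipse(h); ctr=ray(c,*e[0],51.5)[:2]
    inn=cv2.erode(H,np.ones((3,3)))
    dk=W(((hsv[:,:,2]<90)&(inn>0)),48)
    gr=cv2.inRange(hsv,(45,100,80),(85,255,255))&S; G=W(gr,54); 
    rd=(cv2.inRange(hsv,(0,140,110),(9,255,255))|cv2.inRange(hsv,(172,140,110),(180,255,255)))&S; Rd=W(rd,52)
    print('brass',e,ctr.round(1),'nd,ng,nr',len(dk),len(G),len(Rd))
    if len(dk)>3: w=np.linalg.eigh(np.cov(dk.T))[1][:,1]; print('slot mean',dk.mean(0).round(1),'az',np.degrees(np.arctan2(w[1],w[0])))
    for n,Q in(('green',G),('red',Rd)):
        if len(Q): d=Q.mean(0)-ctr; print(n,Q.mean(0).round(1),'r',np.hypot(*d).round(1),'az',np.degrees(np.arctan2(d[1],d[0])).round(1))
E
python3 - <<'E'
from screw import *
im,c=load('pics/t0.png'); screw(im,c,(260,297,235,268))
# tester edges: yaw from collar etc: outline of black box
E
```

```text
brass ((276.9521484375, 249.92922973632812), (19.913291931152344, 20.09710121154785), 44.073760986328125) [486.8 134.6] nd,ng,nr 7 11 7
slot mean [486.9 134.8] az -135.32945138315583
green [508.4 132.7] r 21.7 az -5.1
red [496.4 145.1] r 14.2 az 47.6
```

```bash
python3 -m handwheel '[{"x":0.003,"y":0.1,"z":0,"ax":0,"ay":0,"az":-0.01},{"x":0.003,"y":0.2,"z":0,"ax":0,"ay":0,"az":-0.01},{"x":0.003,"y":0.22,"z":0,"ax":0,"ay":0,"az":-0.01},{"x":0.003,"y":0.22,"z":0,"ax":0,"ay":0,"az":-0.01},{"x":0.003,"y":0.22,"z":0,"ax":0,"ay":0,"az":-0.01},{"x":0.003,"y":0.22,"z":0,"ax":0,"ay":0,"az":-0.01},{"x":0,"y":0.12,"z":0,"ax":0,"ay":0,"az":-0.01},{"x":0,"y":0,"z":0,"ax":0,"ay":0,"az":0}]'
python3 -m handwheel '[{"x":0,"y":0,"z":-0.05,"ax":0,"ay":0,"az":0},{"x":0,"y":0,"z":-0.05,"ax":0,"ay":0,"az":0},{"x":0,"y":0,"z":0,"ax":0,"ay":0,"az":0},{"x":0,"y":0,"z":0,"ax":0,"ay":0,"az":0},{"x":0,"y":0,"z":0,"ax":0,"ay":0,"az":0},{"x":0,"y":0,"z":0,"ax":0,"ay":0,"az":0},{"x":0,"y":0,"z":0,"ax":0,"ay":0,"az":0},{"x":0,"y":0,"z":0,"ax":0,"ay":0,"az":0}]'
python3 - <<'E'
from screw import *
s=arm.read_state(); Y=R.from_quat(s['ee_rot']).as_matrix(); print(s['position'],np.degrees(np.arctan2(Y[1,1],Y[0,1])),Y[:,2],s['clock'])
w=grab('wrist','pics/w4.png'); c=load('pics/w4.png')[1]
u,v=proj(c,[486.8,134.6,51.5]);print(u,v)
t=proj(c,s['position']+[0,0,-69]);print('tip',t)
u,v=int(u),int(v)
cv2.imwrite('pics/c4.png',cv2.resize(w[max(v-75,0):v+75,u-100:u+100],(800,600),interpolation=2)); print(u-100,v-75)
screw(w,c,(u-45,u+45,v-45,v+45))
E
```

```text
clock: 5.95
position: [487.6, 136.1, 178.6]
ee_rot: [-0.393, 0.919, -0.0, -0.0]
contact_force: [0.7, 0.2, -0.4]
gripper_width: 13.3
grasp_force: 59.0
clock: 6.75
position: [487.7, 133.5, 159.6]
ee_rot: [-0.391, 0.92, 0.0, 0.0]
contact_force: [-0.1, 0.7, -0.5]
gripper_width: 13.5
grasp_force: 59.0
[487.70213435 133.51872587 159.55802131] 136.0872012231427 [ 4.83651068e-04  3.16273993e-04 -9.99999833e-01] 6.75
319.4360861305571 234.44980585298768
tip [317.52600635 249.32446515]
219 159
brass ((318.5443115234375, 251.0536346435547), (64.54315185546875, 75.48103332519531), 4.130433559417725) [496.7 143.9] nd,ng,nr 92 128 0
slot mean [494.5 145.9] az 127.56689910595608
green [521.6 133.8] r 26.9 az -22.1
```

View pics/c4.png

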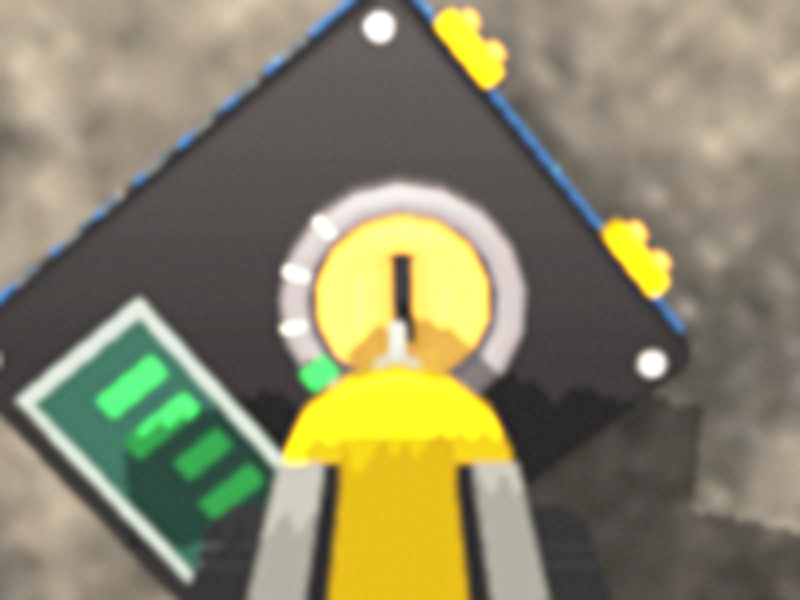

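The near view shows the brass head spanning crop x 315–490 with its top at y 212. The slot is almost vertical at x≈402 and the blade is edge-on at (398,345), nearly aligned. I'll fit the circle and slot in world coordinates using the unobstructed part.

```bash
cat > fit.py <<'E'
from h import *
from scipy.optimize import least_squares
def fit(f,vmax,x0,x1,y0,vs):
    im,c=load(f); hsv=cv2.cvtColor(im,cv2.COLOR_BGR2HSV)
    br=cv2.inRange(hsv,(14,110,140),(34,255,255)); E=[]
    for v in range(y0,vmax):
        xs=np.nonzero(br[v,x0:x1])[0]
        if len(xs)>20: E+= [ray(c,x0+xs[0]-.0,v,51.5)[:2],ray(c,x0+xs[-1]+1,v,51.5)[:2]]
    E=np.array(E); r=least_squares(lambda p:np.hypot(*(E-p).T)-17,E.mean(0),loss='soft_l1'); print('ctr',r.x.round(2),'res',np.abs(r.fun).mean().round(2),len(E))
    S=[]
    for v in range(*vs):
        row=im[v,x0+20:x1-20,2].astype(float); w=np.clip(110-row,0,None)
        if w.sum()>60: S.append([x0+20+(w*np.arange(len(row))).sum()/w.sum(),v])
    S=np.array(S); print(S.round(1).tolist())
    W=np.array([ray(c,*p,50)[:2] for p in S]); d=W[-1]-W[0]; w=np.linalg.eigh(np.cov(W.T))[1][:,1]
    n=np.array([-w[1],w[0]]); print('slot az',np.degrees(np.arctan2(w[1],w[0]))%180,'ctr off axis of slot line',(W.mean(0)-r.x)@n)
E
python3 - <<'E'
from fit import *
fit('pics/w4.png',246,290,350,208,(222,238))
im,c=load('pics/w4.png')
for v in range(237,252): # blade white
    print(v,im[v,312:326].min(axis=1))
E
```

```text
ctr [486.19 134.25] res 0.35 56
[[318.9, 224.0], [318.9, 225.0], [318.9, 226.0], [319.0, 227.0], [319.1, 228.0], [319.1, 229.0], [319.1, 230.0], [319.2, 231.0], [319.1, 232.0], [319.1, 233.0], [319.2, 234.0], [319.2, 235.0], [319.3, 236.0], [319.5, 237.0]]
slot az 48.233574643181456 ctr off axis of slot line -0.361567849323157
237 [133 127 119 108  99  84  68  52  46  52  80 104 111 116]
238 [132 125 116 113 114 117 110  91  66  51  69  89  99 100]
239 [123 114 109 120 154 179 178 153 106  61  60  76  84  85]
240 [109  95  97 128 189 227 232 200 141  76  58  72  77  79]
241 [ 91  82  83 125 195 237 239 219 158  86  56  70  77  80]
242 [ 83  79  79 119 191 236 240 224 162  90  58  70  75  79]
243 [ 80  80  79 115 187 235 242 229 164  91  58  68  77  81]
244 [ 81  78  79 115 187 236 241 229 166  95  66  72  79  82]
245 [ 82  78  79 118 188 233 237 222 163 101  72  74  79  80]
246 [ 82  82  88 127 192 231 232 216 167 112  84  79  79  84]
247 [ 88 101 122 154 200 228 229 215 180 141 116  99  86  82]
248 [109 140 167 186 206 218 217 210 196 179 160 131 101  85]
249 [135 170 190 191 186 182 180 181 187 191 185 159 122  93]
250 [136 162 167 152 134 121 115 123 140 159 165 152 123  93]
251 [101 112 104  87  72  61  57  62  78  93 103 102  90  77]
```

```bash
python3 -m handwheel '[{"x":-0.0075,"y":0.004,"z":0,"ax":0,"ay":0,"az":0.02},{"x":0,"y":0,"z":-0.05,"ax":0,"ay":0,"az":0},{"x":0,"y":0,"z":-0.05,"ax":0,"ay":0,"az":0},{"x":0,"y":0,"z":-0.03,"ax":0,"ay":0,"az":0},{"x":0,"y":0,"z":-0.03,"ax":0,"ay":0,"az":0},{"x":0,"y":0,"z":-0.02,"ax":0,"ay":0,"az":0},{"x":0,"y":0,"z":0,"ax":0,"ay":0,"az":0},{"x":0,"y":0,"z":0,"ax":0,"ay":0,"az":0}]'
python3 -m handwheel '[{"x":0,"y":0,"z":-0.015,"ax":0,"ay":0,"az":0},{"x":0,"y":0,"z":-0.015,"ax":0,"ay":0,"az":0},{"x":0,"y":0,"z":-0.01,"ax":0,"ay":0,"az":0},{"x":0,"y":0,"z":0,"ax":0,"ay":0,"az":0},{"x":0,"y":0,"z":0,"ax":0,"ay":0,"az":0},{"x":0,"y":0,"z":0,"ax":0,"ay":0,"az":0},{"x":0,"y":0,"z":0,"ax":0,"ay":0,"az":0},{"x":0,"y":0,"z":0,"ax":0,"ay":0,"az":0}]'
python3 - <<'E'
from h import *
s=arm.read_state(); Y=R.from_quat(s['ee_rot']).as_matrix(); print(s['position'],np.degrees(np.arctan2(Y[1,1],Y[0,1])),s['contact_force'],s['wrist_torque'],s['joints'][5])
E
```

```text
clock: 7.6
position: [486.3, 134.4, 123.4]
ee_rot: [-0.406, 0.914, -0.0, 0.0]
contact_force: [-0.5, -0.3, 0.1]
gripper_width: 13.3
grasp_force: 59.0
clock: 8.4
position: [486.1, 134.3, 115.4]
ee_rot: [-0.406, 0.914, 0.0, 0.0]
contact_force: [0.5, -0.1, -0.3]
gripper_width: 13.3
grasp_force: 59.0
[486.12537798 134.30312301 115.39230147] 137.88697200736442 [ 0.46718524 -0.07169883 -0.2505301 ] [-0.01562082  0.01725776  0.04411277] -1.3269437035369513
```

The blade is 5 mm below the head's top with no force, so it is in the slot. I'll measure the green azimuth, then turn clockwise most of the way.

```bash
python3 -m handwheel '[{"x":0,"y":0,"z":0,"ax":0,"ay":0,"az":-0.05},{"x":0,"y":0,"z":0,"ax":0,"ay":0,"az":-0.08},{"x":0,"y":0,"z":0,"ax":0,"ay":0,"az":-0.08},{"x":0,"y":0,"z":0,"ax":0,"ay":0,"az":-0.08},{"x":0,"y":0,"z":0,"ax":0,"ay":0,"az":-0.08},{"x":0,"y":0,"z":0,"ax":0,"ay":0,"az":-0.08},{"x":0,"y":0,"z":0,"ax":0,"ay":0,"az":-0.08},{"x":0,"y":0,"z":0,"ax":0,"ay":0,"az":-0.05}]'
python3 - <<'E'
from screw import *
im,c=load('pics/w4.png'); hsv=cv2.cvtColor(im,cv2.COLOR_BGR2HSV)
g=cv2.inRange(hsv,(45,100,80),(85,255,255)); g[:246]=0; g[262:]=0; g[:,:290]=0; g[:,310:]=0
W=np.array([ray(c,u,v,54)[:2] for v,u in zip(*np.nonzero(g))]); d=W.mean(0)-[486.2,134.3]; print('green az',np.degrees(np.arctan2(d[1],d[0])),np.hypot(*d))
im,c=load('pics/t0.png'); P=[]
m=cv2.inRange(im,(0,0,0),(75,75,75)); m[:205]=0;m[270:]=0;m[:,:248]=0;m[:,310:]=0; m=cv2.morphologyEx(m,3,np.ones((9,9)))
q=cv2.minAreaRect(max(cv2.findContours(m,0,1)[0],key=cv2.contourArea)); print(q)
B=[ray(c,*b,44)[:2] for b in cv2.boxPoints(q)]
print([np.degrees(np.arctan2(*(B[(i+1)%4]-B[i])[::-1])).round(1) for i in range(4)], np.linalg.norm(B[1]-B[0]),np.linalg.norm(B[2]-B[1]))
s=arm.read_state(); Y=R.from_quat(s['ee_rot']).as_matrix(); print(s['position'],np.degrees(np.arctan2(Y[1,1],Y[0,1])),s['contact_force'],s['wrist_torque'],s['joints'][5])
w=grab('wrist','pics/w5.png'); c=load('pics/w5.png')[1]
cv2.imwrite('pics/c5.png',cv2.resize(w[159:309,219:419],(800,600),interpolation=2))
E
```

```text
clock: 9.2
position: [486.3, 134.4, 115.4]
ee_rot: [0.04, 0.999, 0.0, 0.0]
contact_force: [-0.4, 2.1, -0.9]
gripper_width: 13.2
grasp_force: 59.2
green az -3.749266379958723 22.283312737719925
((278.5, 237.0), (64.0, 61.0), 90.0)
[np.float64(-90.5), np.float64(179.7), np.float64(89.6), np.float64(0.0)] 106.86432987620859 111.89047270436787
[486.27000567 134.39094394 115.40557188] 85.4670038753457 [-0.36543022  2.05152843 -0.8837106 ] [ 0.13980974 -0.0343671   0.04395903] -2.2418914653068778
```

View pics/c5.png

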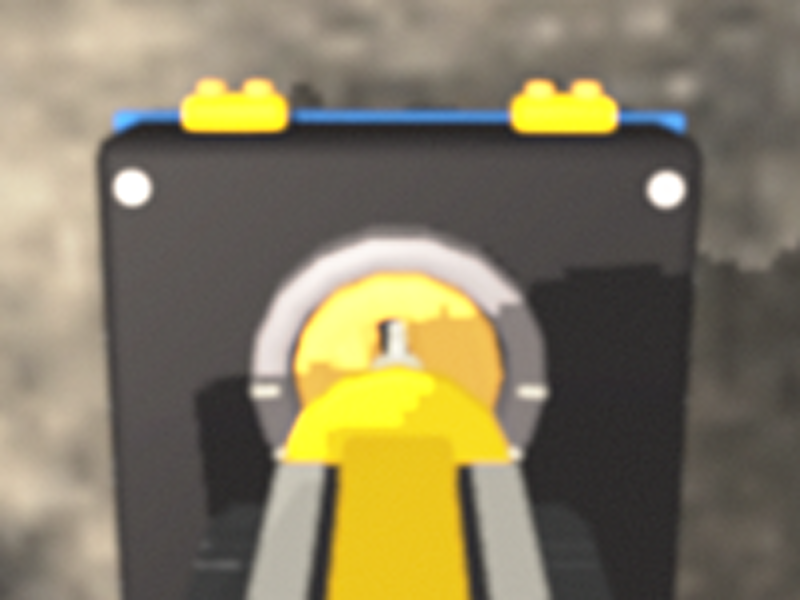

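The tester's front screws at (132,188) and (666,188) are level, so its yaw matches the blade's current -4.5°. The slot still lags by the play: its dark centre is at x≈390 against an axis at x≈398. I'll turn about 7.5° more, back off to free the blade, lift and look.

```bash
python3 -m handwheel '[{"x":0,"y":0,"z":0,"ax":0,"ay":0,"az":-0.03},{"x":0,"y":0,"z":0,"ax":0,"ay":0,"az":-0.03},{"x":0,"y":0,"z":0,"ax":0,"ay":0,"az":-0.025},{"x":0,"y":0,"z":0,"ax":0,"ay":0,"az":0},{"x":0,"y":0,"z":0,"ax":0,"ay":0,"az":0},{"x":0,"y":0,"z":0,"ax":0,"ay":0,"az":0.03},{"x":0,"y":0,"z":0,"ax":0,"ay":0,"az":0.03},{"x":0,"y":0,"z":0,"ax":0,"ay":0,"az":0.025}]'
python3 -m handwheel '[{"x":0,"y":0,"z":0.03,"ax":0,"ay":0,"az":0},{"x":0,"y":0,"z":0.05,"ax":0,"ay":0,"az":0},{"x":0,"y":0,"z":0.07,"ax":0,"ay":0,"az":0},{"x":0,"y":0,"z":0.07,"ax":0,"ay":0,"az":0},{"x":0,"y":0,"z":0,"ax":0,"ay":0,"az":0},{"x":0,"y":0,"z":0,"ax":0,"ay":0,"az":0},{"x":0,"y":0,"z":0,"ax":0,"ay":0,"az":0},{"x":0,"y":0,"z":0,"ax":0,"ay":0,"az":0}]'
python3 - <<'E'
from fit import *
s=arm.read_state(); Y=R.from_quat(s['ee_rot']).as_matrix(); print(s['position'],np.degrees(np.arctan2(Y[1,1],Y[0,1])),s['joints'][5])
w=grab('wrist','pics/w6.png'); c=load('pics/w6.png')[1]
print(proj(c,[486.2,134.3,51.5]),proj(c,s['position']+[0,0,-69]))
cv2.imwrite('pics/c6.png',cv2.resize(w[159:309,219:419],(800,600),interpolation=2))
E
```

```text
clock: 10.05
position: [486.0, 134.2, 115.3]
ee_rot: [0.036, 0.999, -0.0, -0.0]
contact_force: [-0.2, 0.1, -0.7]
gripper_width: 13.2
grasp_force: 59.1
clock: 10.85
position: [485.7, 134.1, 158.7]
ee_rot: [0.038, 0.999, -0.0, -0.001]
contact_force: [-0.4, -0.2, -0.8]
gripper_width: 13.6
grasp_force: 59.1
[485.68547499 134.05830728 158.66551354] 85.67976084767928 -2.2380570076828556
[318.72949807 235.51093775] [318.36789892 249.63846106]
```

View pics/c6.png

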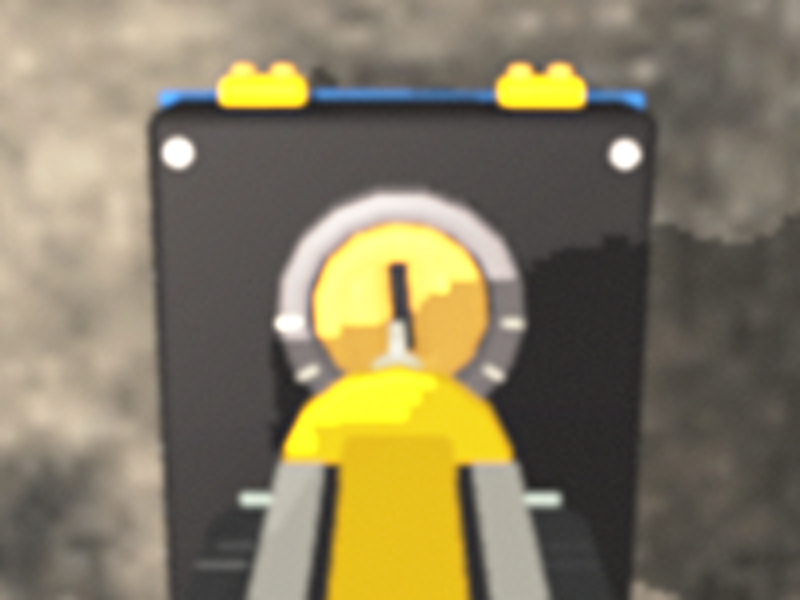

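The slot at crop (397,265)–(407,345) is nearly square to the tester, leaning slightly. I'll measure it against the tester's white screws and the collar ticks at (290,323) and (513,323).

```bash
python3 - <<'E'
from fit import *
fit('pics/w6.png',246,290,350,208,(226,238))
im,c=load('pics/w6.png')
def blob(x0,x1,y0,y1,z):
    g=im[y0:y1,x0:x1].min(2).astype(float); w=np.clip(g-190,0,None); v,u=np.mgrid[y0:y1,x0:x1]; p=((u*w).sum()/w.sum(),(v*w).sum()/w.sum()); return p,ray(c,*p,z)[:2]
def az(a,b): d=b[1]-a[1]; print(a,b,np.degrees(np.arctan2(d[1],d[0]))%180-90)
az(blob(256,271,190,205,44),blob(368,382,190,205,44))
az(blob(285,296,235,245,54),blob(342,353,235,245,54)) if 1 else 0
E
```

```text
ctr [486.22 134.61] res 0.23 52
[[318.0, 226.0], [318.1, 227.0], [318.2, 228.0], [318.3, 229.0], [318.5, 230.0], [318.5, 231.0], [318.5, 232.0], [318.5, 233.0], [318.5, 234.0], [318.6, 235.0], [318.8, 236.0], [319.0, 237.0]]
slot az 179.74098446855152 ctr off axis of slot line 0.31732943795244833
((np.float64(263.0219260533104), np.float64(196.73086844368015)), array([453.88049434,  93.36893843])) ((np.float64(374.8042381432896), np.float64(197.11049445005045)), array([460.70113903, 179.86873358])) -4.508533596118696
((np.float64(291.2744034707158), np.float64(238.85520607375273)), array([486.60429285, 113.02281219])) ((np.float64(346.59322033898303), np.float64(239.35593220338984)), array([490.20959456, 155.56231535])) -4.844346812319827
```

The slot stands about 4° (0.07 rad) short of the mark, so the effective lag was about 11.5° rather than 8°. I'll re-insert and turn the remainder.

```bash
python3 -m handwheel '[{"x":0.0025,"y":0.002,"z":0,"ax":0,"ay":0,"az":0.03},{"x":0,"y":0,"z":-0.06,"ax":0,"ay":0,"az":0},{"x":0,"y":0,"z":-0.06,"ax":0,"ay":0,"az":0},{"x":0,"y":0,"z":-0.04,"ax":0,"ay":0,"az":0},{"x":0,"y":0,"z":-0.03,"ax":0,"ay":0,"az":0},{"x":0,"y":0,"z":-0.027,"ax":0,"ay":0,"az":0},{"x":0,"y":0,"z":0,"ax":0,"ay":0,"az":0},{"x":0,"y":0,"z":0,"ax":0,"ay":0,"az":0}]'
python3 -m handwheel '[{"x":0,"y":0,"z":0,"ax":0,"ay":0,"az":-0.04},{"x":0,"y":0,"z":0,"ax":0,"ay":0,"az":-0.04},{"x":0,"y":0,"z":0,"ax":0,"ay":0,"az":-0.04},{"x":0,"y":0,"z":0,"ax":0,"ay":0,"az":-0.035},{"x":0,"y":0,"z":0,"ax":0,"ay":0,"az":0},{"x":0,"y":0,"z":0,"ax":0,"ay":0,"az":0},{"x":0,"y":0,"z":0,"ax":0,"ay":0,"az":0},{"x":0,"y":0,"z":0,"ax":0,"ay":0,"az":0}]'
python3 - <<'E'
from h import *
s=arm.read_state(); Y=R.from_quat(s['ee_rot']).as_matrix(); print(np.degrees(np.arctan2(Y[1,1],Y[0,1])),s['wrist_torque'])
E
python3 -m handwheel '[{"x":0,"y":0,"z":0,"ax":0,"ay":0,"az":0.04},{"x":0,"y":0,"z":0,"ax":0,"ay":0,"az":0.04},{"x":0,"y":0,"z":0,"ax":0,"ay":0,"az":0.04},{"x":0,"y":0,"z":0.03,"ax":0,"ay":0,"az":0},{"x":0,"y":0,"z":0.07,"ax":0,"ay":0,"az":0},{"x":0,"y":0,"z":0.07,"ax":0,"ay":0,"az":0},{"x":0,"y":0,"z":0.05,"ax":0,"ay":0,"az":0},{"x":0,"y":0,"z":0,"ax":0,"ay":0,"az":0}]'
python3 - <<'E'
from fit import *
s=arm.read_state(); Y=R.from_quat(s['ee_rot']).as_matrix(); print(s['position'],np.degrees(np.arctan2(Y[1,1],Y[0,1])),s['joints'][5])
w=grab('wrist','pics/w7.png'); fit('pics/w7.png',246,290,350,208,(226,238))
E
```

```text
clock: 11.7
position: [486.7, 134.8, 116.0]
ee_rot: [0.014, 1.0, 0.0, 0.0]
contact_force: [0.1, -0.2, 0.5]
gripper_width: 13.4
grasp_force: 59.4
clock: 12.5
position: [486.7, 134.7, 116.1]
ee_rot: [0.135, 0.991, 0.0, 0.0]
contact_force: [0.0, -0.2, 1.1]
gripper_width: 13.4
grasp_force: 59.2
74.47108373224668 [-0.1845154   0.0135511   0.02313312]
clock: 13.3
position: [487.5, 135.2, 161.6]
ee_rot: [0.042, 0.999, 0.001, 0.002]
contact_force: [0.3, 0.5, -0.1]
gripper_width: 13.1
grasp_force: 59.2
[487.53119652 135.24997227 161.63146235] 85.21627824551511 -2.2466082045912876
ctr [486.12 134.63] res 0.29 62
[[316.5, 226.0], [316.5, 227.0], [316.5, 228.0], [316.5, 229.0], [316.5, 230.0], [316.5, 231.0], [316.5, 232.0], [316.5, 233.0], [316.5, 234.0], [316.5, 235.0], [316.6, 236.0], [316.7, 237.0]]
slot az 175.90714420795132 ctr off axis of slot line 0.36879894508163213
```

The slot now reads about -4.1 to -4.7°, against the tester's -4.5°, so the pointer is on the mark. I'll go back to the stand, returning to the original yaw.

```bash
python3 -m handwheel '[{"x":0,"y":-0.1,"z":0.03,"ax":0,"ay":0,"az":0.06},{"x":0,"y":-0.18,"z":0.03,"ax":0,"ay":0,"az":0.08},{"x":0,"y":-0.2,"z":0,"ax":0,"ay":0,"az":0.08},{"x":-0.0033,"y":-0.2,"z":0,"ax":0,"ay":0,"az":0.08},{"x":-0.0033,"y":-0.2,"z":0,"ax":0,"ay":0,"az":0.08},{"x":-0.0033,"y":-0.2,"z":0,"ax":0,"ay":0,"az":0.08},{"x":-0.0033,"y":-0.15,"z":0,"ax":0,"ay":0,"az":0.08},{"x":-0.0033,"y":-0.075,"z":0,"ax":0,"ay":0,"az":0.08}]'
python3 -m handwheel '[{"x":0,"y":0,"z":0,"ax":0,"ay":0,"az":0.015},{"x":0,"y":0,"z":0,"ax":0,"ay":0,"az":0},{"x":0,"y":0,"z":0,"ax":0,"ay":0,"az":0},{"x":0,"y":0,"z":0,"ax":0,"ay":0,"az":0},{"x":0,"y":0,"z":0,"ax":0,"ay":0,"az":0},{"x":0,"y":0,"z":0,"ax":0,"ay":0,"az":0},{"x":0,"y":0,"z":0,"ax":0,"ay":0,"az":0},{"x":0,"y":0,"z":0,"ax":0,"ay":0,"az":0}]'
python3 - <<'E'
from h import *
s=arm.read_state(); Y=R.from_quat(s['ee_rot']).as_matrix(); print(s['position'],np.degrees(np.arctan2(Y[1,1],Y[0,1])),Y[:,2],s['joints'][5])
w=grab('wrist','pics/w8.png'); cv2.imwrite('pics/c8.png',cv2.resize(w[159:309,219:419],(400,300),interpolation=2))
t=grab('top','pics/t8.png'); cv2.imwrite('pics/c9.png',np.hstack([cv2.imread('pics/c8.png'),cv2.resize(t[220:280,238:318],(400,300),interpolation=2)]))
E
```

```text
clock: 14.15
position: [482.4, -128.4, 170.9]
ee_rot: [-0.432, 0.902, 0.0, -0.001]
contact_force: [0.5, -0.0, -1.2]
gripper_width: 13.0
grasp_force: 59.1
clock: 14.95
position: [483.3, -126.2, 171.9]
ee_rot: [-0.441, 0.897, -0.0, 0.0]
contact_force: [-0.1, 0.3, -0.0]
gripper_width: 13.4
grasp_force: 59.1
[ 483.32936454 -126.15527573  171.94341641] 142.39615151162326 [ 4.19166804e-05  1.51637361e-05 -9.99999999e-01] -0.7266080273608645
```

View pics/c9.png

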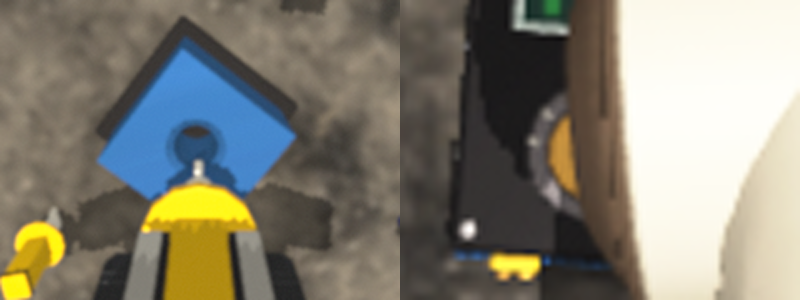

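The tool hangs over the hole with its tip at crop (197,170) and the mouth at (193,147), consistent with the parallax. I'll lower it in two steps.

```bash
python3 -m handwheel '[{"x":0.002,"y":-0.001,"z":-0.08,"ax":0,"ay":0,"az":0},{"x":0,"y":0,"z":-0.08,"ax":0,"ay":0,"az":0},{"x":0,"y":0,"z":-0.06,"ax":0,"ay":0,"az":0},{"x":0,"y":0,"z":-0.06,"ax":0,"ay":0,"az":0},{"x":0,"y":0,"z":-0.06,"ax":0,"ay":0,"az":0},{"x":0,"y":0,"z":-0.03,"ax":0,"ay":0,"az":0},{"x":0,"y":0,"z":0,"ax":0,"ay":0,"az":0},{"x":0,"y":0,"z":0,"ax":0,"ay":0,"az":0}]'
python3 -m handwheel '[{"x":0,"y":0,"z":-0.04,"ax":0,"ay":0,"az":0},{"x":0,"y":0,"z":-0.03,"ax":0,"ay":0,"az":0},{"x":0,"y":0,"z":-0.01,"ax":0,"ay":0,"az":0},{"x":0,"y":0,"z":0,"ax":0,"ay":0,"az":0},{"x":0,"y":0,"z":0,"ax":0,"ay":0,"az":0},{"x":0,"y":0,"z":0,"ax":0,"ay":0,"az":0},{"x":0,"y":0,"z":0,"ax":0,"ay":0,"az":0},{"x":0,"y":0,"z":0,"ax":0,"ay":0,"az":0}]'
```

```text
clock: 15.85
position: [484.1, -126.6, 98.3]
ee_rot: [-0.441, 0.897, -0.0, 0.0]
contact_force: [0.8, 0.2, 0.2]
gripper_width: 13.5
grasp_force: 59.1
clock: 16.65
position: [483.7, -126.5, 82.0]
ee_rot: [-0.441, 0.897, -0.0, 0.0]
contact_force: [0.4, -0.6, -0.4]
gripper_width: 13.3
grasp_force: 59.1
```

```bash
python3 -m handwheel '[{"x":0,"y":0,"z":-0.003,"ax":0,"ay":0,"az":0},{"x":0,"y":0,"z":0,"ax":0,"ay":0,"az":0},{"x":0,"y":0,"z":0,"ax":0,"ay":0,"az":0},{"x":0,"y":0,"z":0,"ax":0,"ay":0,"az":0},{"x":0,"y":0,"z":0,"ax":0,"ay":0,"az":0},{"x":0,"y":0,"z":0,"ax":0,"ay":0,"az":0},{"x":0,"y":0,"z":0,"ax":0,"ay":0,"az":0},{"x":0,"y":0,"z":0,"ax":0,"ay":0,"az":0}]'
python3 -m handwheel '[{"x":0,"y":0,"z":0,"ax":0,"ay":0,"az":0},{"x":0,"y":0,"z":0,"ax":0,"ay":0,"az":0},{"x":0,"y":0,"z":0,"ax":0,"ay":0,"az":0},{"x":0,"y":0,"z":0,"ax":0,"ay":0,"az":0},{"x":0,"y":0,"z":0,"ax":0,"ay":0,"az":0},{"x":0,"y":0,"z":0,"ax":0,"ay":0,"az":0},{"x":0,"y":0,"z":0,"ax":0,"ay":0,"az":0},{"x":0,"y":0,"z":0,"ax":0,"ay":0,"az":0}]' 1
python3 -m handwheel '[{"x":0,"y":0,"z":0.1,"ax":0,"ay":0,"az":0},{"x":0,"y":0,"z":0.15,"ax":0,"ay":0,"az":0},{"x":0,"y":0,"z":0.2,"ax":0,"ay":0,"az":0},{"x":0,"y":0,"z":0.2,"ax":0,"ay":0,"az":0},{"x":0,"y":0,"z":0.1,"ax":0,"ay":0,"az":0},{"x":0,"y":-0.15,"z":0,"ax":0,"ay":0,"az":0},{"x":0,"y":-0.2,"z":0,"ax":0,"ay":0,"az":0},{"x":0,"y":-0.2,"z":0,"ax":0,"ay":0,"az":0}]'
python3 -m handwheel '[{"x":0,"y":-0.24,"z":0,"ax":0,"ay":0,"az":0},{"x":0,"y":-0.24,"z":0,"ax":0,"ay":0,"az":0},{"x":0,"y":-0.24,"z":0,"ax":0,"ay":0,"az":0},{"x":0,"y":-0.24,"z":0,"ax":0,"ay":0,"az":0},{"x":0,"y":0,"z":0,"ax":0,"ay":0,"az":0},{"x":0,"y":0,"z":0,"ax":0,"ay":0,"az":0},{"x":0,"y":0,"z":0,"ax":0,"ay":0,"az":0},{"x":0,"y":0,"z":0,"ax":0,"ay":0,"az":0}]'
python3 - <<'E'
from screw import *
t=grab('top','pics/t9.png'); c=load('pics/t9.png')[1]; screw(t,c,(260,297,235,268))
a=cv2.imread('pics/t0.png'); s=grab('scene','pics/s9.png'); s0=cv2.imread('pics/s0.png')
for n,A,B,(x0,x1,y0,y1) in (('stand top',a,t,(400,455,225,280)),('stand scene',s0,s,(240,290,250,330))):
    d=cv2.absdiff(A,B).max(2)[y0:y1,x0:x1]; print(n,(d>40).sum(),d.size)
    for I in(A,B):
        m=cv2.inRange(cv2.cvtColor(I,cv2.COLOR_BGR2HSV),(18,100,60),(38,255,255))[y0:y1,x0:x1]; ys,xs=np.nonzero(m); print(xs.min(),xs.max(),ys.min(),ys.max(),len(xs),xs.mean(),ys.mean())
E
```

```text
clock: 17.45
position: [483.7, -126.5, 81.3]
ee_rot: [-0.441, 0.897, 0.0, -0.0]
contact_force: [-0.0, 0.1, -0.6]
gripper_width: 13.1
grasp_force: 59.2
clock: 18.25
position: [483.7, -126.5, 81.3]
ee_rot: [-0.441, 0.897, -0.0, 0.0]
contact_force: [-0.3, 1.3, -0.9]
gripper_width: 85.4
grasp_force: 0.0
clock: 19.05
position: [483.7, -237.3, 231.8]
ee_rot: [-0.442, 0.897, -0.0, 0.0]
contact_force: [1.0, -0.2, -0.1]
gripper_width: 85.5
grasp_force: 0.0
clock: 19.85
position: [484.0, -427.4, 231.7]
ee_rot: [-0.442, 0.897, -0.0, 0.0]
contact_force: [0.8, -0.4, 0.4]
gripper_width: 85.4
grasp_force: 0.0
brass ((276.9291076660156, 249.88853454589844), (19.98871421813965, 20.125452041625977), 26.289859771728516) [486.9 134.6] nd,ng,nr 9 11 8
slot mean [486.9 134.8] az 179.85341504729112
green [508.4 132.7] r 21.6 az -5.3
red [501.1 133.8] r 14.3 az -3.4
stand top 1760 3025
21 41 17 33 253 30.16600790513834 24.68379446640316
21 41 17 34 261 30.019157088122604 25.298850574712645
stand scene 1262 4000
15 30 7 42 372 21.368279569892472 26.357526881720432
14 30 7 42 390 21.046153846153846 26.443589743589744
```

Red is at -3.4° against green at -5.3°, a difference within the measurement error. The tool's pixels match its starting place, fully down.

```bash
python3 -c "
from bench import arm
print(arm.job_done())"
```

```text
the job is handed in; nothing more can be done
None
```

I turned the screw with the tool until its pointer was on the green mark (about 2° off by the last top view, within measuring error), put the tool back fully down in its stand, let go, and handed the job in at about 20 s.

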